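# Let a thread spool out of the lever dispenser

### The job

Press the red pad of the spool dispenser's lever all the way down with the fingertips, without forcing it, so that the orange lid swings up, and keep it down until the green spool has rolled out into the tray. Then ease the lever back up slowly under the fingertips, so that the lid comes down gently and shuts without slamming, and take the hand away. Do not touch the lid or the green spool (both move by themselves), and leave the red spool and the two spray cans as they stand.

Things in the scene. Friction and masses are not known exactly. Their poses are not given: they have to be found in the camera images.
- dispenser: grey and clear-plastic device, fixed, 225 x 82 x 113 mm. Origin on the work surface under its middle. Its -x axis is its front, turned roughly to the robot's right: from -50 to -105 mm the open tray (sides 45 mm high), from 0 to +100 mm the closed hopper (113 mm high); z up. The lever runs along its -y side to the front, clear of the tray; its pad is 125 mm in front of the origin.
- lever_pad (a point): centre of the top of the red press pad at the lever's end (30 mm along the dispenser's x, 36 mm along y, 8 mm thick), at rest 96 mm above the surface and 68 mm to the -y side. It moves on an arc of 135 mm radius about the lever's pin, almost straight down (within 5 mm): 66 mm to the bottom stop. A spring pushes it up, about 3 N at the top, 5 N at the bottom; let go, it flies up.
- lever (a joint): lever angle, rad: 0 = up at rest, 0.5 = pressed down to its stop
- lid (a joint): lid angle, rad: 0 = shut, 1.21 = fully open. The orange lid (72 x 70 mm) covers the sloped mouth of the hopper and hinges at its top edge, 105 mm above the surface. It is geared to the lever: lid angle = 2.43 x lever angle, at all times, both ways; it counts as wide open above 1.0
- spool_mid (a point): centre of the green thread spool (34 mm diameter, 45 mm long, axis across the dispenser). It lies on the sloped hopper floor behind the lid and rolls out by itself into the tray when the lid opens
- tray (a point): the place where the centre of the spool comes to rest in the tray, 88 mm in front of the dispenser's origin, 35 mm above the surface
- red_mid (a point): centre of the upright red thread spool, 40 mm diameter, 55 mm high, loose, on the iron rest; a bystander
- starch_mid (a point): centre of the spray can with the green cap, 52 mm diameter, 171 mm high, loose, on the iron rest; a bystander
- spot_mid (a point): centre of the red spray can, 59 mm diameter, 198 mm high, loose, on the iron rest; a bystander

How it is judged:
By the outcome, as a careful person would: the job done as asked, in the order asked, and still so for the second after the job is handed in, with the robot touching nothing.
It also fails if it takes over 40 s, if anything falls off the work surface, if the arm or the gripper's body presses on something with over 40 N, if the wrist force passes 120 N, or if a joint passes its speed limit or range.

### The arm

A 6-joint arm with a two-finger parallel gripper is mounted at the origin on the work surface; the furniture and walls round the work are solid. World frame = base frame: x ahead of the robot, y to its left, z up, the work surface at z = 0. Lengths are in m, angles in degrees, forces in N, time in s.
With the tool pointing down it reaches from about 0.35 to 0.875 m from the base axis. Payload 4.2 kg.
Tool frame: the origin (TCP) lies midway between the tips of the shut fingers; the grasp point (between the pads) lies 19 mm behind it; z points along the fingers, y is the line along which they close (so a half turn about z gives the same grasp; the last joint's range is limited). The gripper opens to 87 mm and grips with 3 to 60 N. Pads are 19 mm wide; open, the fingers measure 117 mm over their backs; the gripper's body (75 mm by 190 mm) begins 51 mm behind the grasp point.
Start: joints at [88.9, 22.042, 0.453, 0, -68.411, -14.817], TCP at [0.171, 0.601, 0.223] pointing down, gripper open.
Joint ranges: [-179.83, 179.83], [-69.29, 118.12], [-61.27, 80.66], [-181.25, 117.63], [-171.15, -9.14], [-177.46, 177.46]. Speed limits (degrees/s): [159.86, 159.86, 180, 180, 180, 180].

### API

Orientations are given as a 3x3 rotation matrix whose columns are the frame's x, y, z axes.
In Python, from station import sense, capture, camera_params, finish_job gives the robot as it stands.
- The arm moves only by the tool drive_tool, never from a script. Its argument "rows" is a list of rows, each an object of numbers: "tx", "ty", "tz": the shift along the tool's x, y, z in cm; "ax", "ay", "az": the turn, a rotation vector about the tool's x, y, z in rad; "claw": the finger opening in cm, from 0 to 8.7. In form: [{"tx": .., "ty": .., "tz": .., "ax": .., "ay": .., "az": .., "claw": ..}, ...]. A call has 1 to 10 rows; each row shifts and turns the commanded pose from where the row before left it, along the tool's axes as they then stand; what a row does not reach is not made up. A row lasts 1/12 s, in which the tool goes at most 41.7 mm and 7.16 degrees, less where a joint would pass 70% of its speed; a pose out of reach is approached as far as the arm can. A call with a gripper value outside its range is refused whole. The fingers move at their own pace and stop on an object; the grip force is fixed at half the most. Time passes only in rows, so rows that do not move let the fingers close. It gives the time, the measured TCP pose, the force, the opening and the grip force at its end, in the units of the state.
- sense(): the state, without advancing time (a new reading comes with each control period).
- capture(name): name is "scene" or "top"; returns (picture, depth): 384x512x3 uint8, red, green, blue; 384x512 float32, m along the optical axis (not along the pixel's ray), 0 where there is no reading.
- camera_params(name): a dict with "intrinsics" (3x3 intrinsics, pixels), "R" (3x3) and "t" (3): a world point X has camera coordinates R X + t. Camera axes: x right, y down, z forward; pixel columns grow to the right and rows downward; lengths in m; the calibration is good to about 2 mm. A picture is of the moment at which its call begins. camera_params takes no time and is no camera call.
- finish_job(): hands the job in; it is judged then, once.
The state is a dict: "time_s": time; "joints": joint angles; "joint_velocities": joint speeds; "effort": joint torques, N m; "tcp_pos": TCP position; "ee_rot": TCP orientation; "wrist_force": force on the tool from outside, world axes, zero at the start; "moment": the same for the moment, N m; "gripper_width": opening from 0.0 (shut) to 1.0 (fully open); "gripper_force": force on a finger pad.
Only numpy, scipy, OpenCV 4.12 (cv2) and the standard library are available. Lean on these libraries where they do the work, as an engineer would, in place of code of your own. Each camera call takes 0.05 s, during which the arm holds its last target. There are 200 camera calls.

## Working session

There is one attempt and no reset: what is moved stays moved. The work goes in short steps, Python scripts to look and compute and a tool call to move; the robot and the scene stay as the last step left them, time stands still between calls to the robot, and variables do not carry over. Pictures are saved under pics/ and viewed, at most 10 in all, crops included, and the job is handed in when it is done.

Besides the shell and the picture viewer there is one more tool, called after "Call:" as name([rows], argument=value, ...), one row to a line, values as JSON. drive_tool: Moves the arm, as the interface text tells. Its arguments: {"type":"object","properties":{"rows":{"type":"array"}},"required":["rows"]}

```bash
mkdir -p pics
python3 - <<'E'
from station import *
import cv2,numpy as np
ims=[]
for n in("scene","top"):
    p,d=capture(n);np.savez(f"pics/{n}0.npz",p=p,d=d)
    cv2.imwrite(f"pics/{n}0.png",p[:,:,::-1])
    c=camera_params(n);print(n,np.round(c["intrinsics"],1).tolist(),np.round(c["R"],3).tolist(),np.round(c["t"],3),(d>0).mean())
s=sense();print(s["time_s"],s["tcp_pos"],np.round(s["ee_rot"],3),s["wrist_force"])
E
```

```text
scene [[475.9, 0.0, 262.8], [0.0, 475.9, 192.9], [0.0, 0.0, 1.0]] [[0.714, 0.7, 0.003], [0.626, -0.636, -0.451], [-0.314, 0.324, -0.892]] [-0.348 -0.323  1.287] 0.9961598714192709
top [[388.1, 0.0, 260.5], [0.0, 388.1, 188.3], [0.0, 0.0, 1.0]] [[0.022, -1.0, -0.023], [-0.982, -0.017, -0.188], [0.188, 0.027, -0.982]] [-0.051  0.551  0.833] 0.9962717692057291
0.1 [0.17124062 0.6005239  0.22156208] [[ 0.962 -0.274 -0.   ]
 [-0.274 -0.962 -0.002]
 [ 0.     0.002 -1.   ]] [-0.31495076 -0.07135738 -0.42211778]
```

View pics/scene0.png

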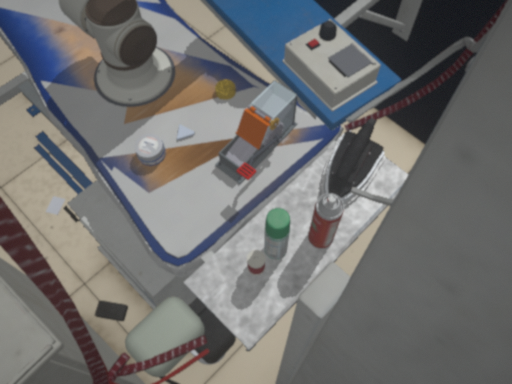

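View pics/top0.png

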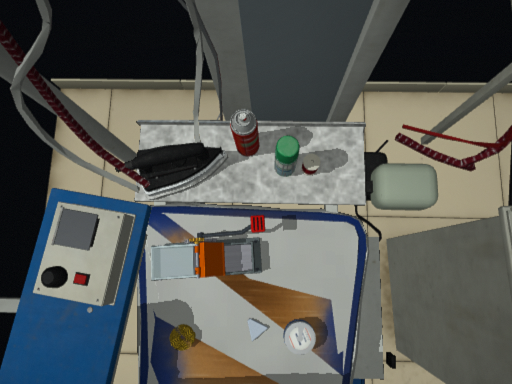

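The scene view shows the dispenser at about (260,130) with its red pad at (247,171). The top view shows the pad at (258,224), the orange lid at (211,258), and the cans and red spool at (245,130), (287,155) and (310,163) on the iron rest.

```bash
cat > h.py <<'E'
from station import *
import cv2,numpy as np
def pts(n,p,d,box):
    "world points and colours in box (u0,v0,u1,v1)"
    c=camera_params(n);K=np.array(c["intrinsics"]);R=np.array(c["R"]);t=np.array(c["t"])
    u0,v0,u1,v1=box;u,v=np.meshgrid(np.arange(u0,u1),np.arange(v0,v1))
    z=d[v0:v1,u0:u1];X=np.stack([(u-K[0,2])*z/K[0,0],(v-K[1,2])*z/K[1,1],z],-1)
    return (X-t)@R, cv2.cvtColor(p[v0:v1,u0:u1],cv2.COLOR_RGB2HSV)
def red(h): return ((h[...,0]<6)|(h[...,0]>172))&(h[...,1]>150)&(h[...,2]>90)
def orange(h): return (h[...,0]>7)&(h[...,0]<16)&(h[...,1]>170)&(h[...,2]>90)
def ray(n,uv):
    c=camera_params(n);K=np.array(c["intrinsics"]);R=np.array(c["R"]);t=np.array(c["t"])
    return -R.T@t, R.T@np.linalg.inv(K)@np.array([*uv,1.])
E
python3 - <<'E'
from h import *
B={"scene":dict(pad=(232,160,262,182),lid=(230,100,275,150)),"top":dict(pad=(244,212,272,236),lid=(190,232,230,282))}
C=[]
for n in B:
    f=np.load(f"pics/{n}0.npz")
    for k,m in(("pad",red),("lid",orange)):
        X,h=pts(n,f["p"],f["d"],B[n][k]);M=m(h);P=X[M]
        print(n,k,M.sum(),np.median(P,0).round(4),np.percentile(P,5,0).round(3),np.percentile(P,95,0).round(3))
        if k=="pad":
            v,u=np.nonzero(M);C.append((n,(u.mean()+B[n][k][0],v.mean()+B[n][k][1])))
            r=cv2.minAreaRect(P[:,:2].astype(np.float32)*1000);print(r)
(a,d1),(b,d2)=[ray(*c) for c in C]
s=np.linalg.lstsq(np.c_[d1,-d2],b-a,rcond=None)[0];print(C,"tri",a+s[0]*d1,b+s[1]*d2)
f=np.load("pics/top0.npz")
for k,b in dict(can=(228,105,262,160),starch=(272,132,302,178),spool=(300,150,322,178),disp=(145,225,270,285),rest=(335,130,355,190)).items():
    X,h=pts("top",f["p"],f["d"],b);P=X.reshape(-1,3);P=P[f["d"][b[1]:b[3],b[0]:b[2]].ravel()>0]
    if k=="disp":
        Q=P[P[:,2]>.035]; print(k,cv2.minAreaRect(Q[:,:2].astype(np.float32)*1000))
    Q=P[P[:,2]>np.percentile(P[:,2],99)-.04];print(k,np.percentile(P[:,2],[5,50,99]).round(3),Q.min(0).round(3),Q.max(0).round(3))
E
```

```text
scene pad 111 [ 0.4712 -0.0378  0.0957] [ 0.457 -0.048  0.093] [ 0.485 -0.025  0.098]
((470.6707763671875, -35.99338912963867), (32.790382385253906, 25.402265548706055), 2.4401817321777344)
scene lid 114 [0.3943 0.0767 0.1068] [0.364 0.071 0.103] [0.422 0.087 0.111]
top pad 175 [ 0.4667 -0.037   0.0949] [ 0.452 -0.049  0.092] [ 0.484 -0.022  0.097]
((440.57073974609375, -39.82067108154297), (115.29754638671875, 29.666759490966797), 9.012018203735352)
top lid 485 [0.3854 0.0715 0.1023] [ 0.349  0.037 -0.001] [0.421 0.088 0.109]
[('scene', (np.float64(245.9189189189189), np.float64(171.07207207207207))), ('top', (np.float64(257.4), np.float64(223.38857142857142)))] tri [ 0.46904308 -0.03478626  0.08988973] [ 0.46831119 -0.0358972   0.08978032]
can [-0.168  0.055  0.196] [ 0.642 -0.031  0.156] [0.698 0.023 0.198]
starch [-0.004  0.067  0.173] [ 0.593 -0.119  0.133] [ 0.639 -0.071  0.174]
spool [-0.004  0.003  0.056] [ 0.596 -0.175  0.017] [ 0.635 -0.136  0.058]
disp ((405.05389404296875, 86.3056869506836), (119.32723999023438, 273.5589294433594), 0.054527562111616135)
disp [-0.004  0.016  0.114] [ 0.345 -0.05   0.074] [0.465 0.185 0.121]
rest [-0.005 -0.002  0.002] [ 0.564 -0.268 -0.007] [ 0.715 -0.218  0.003]
```

Call:
drive_tool([
  {"tz":-3,"claw":0},
  {"tz":-3,"claw":0},
  {"tx":1.2,"ty":1.3,"claw":0},
  {"tx":2.3,"ty":2.7,"claw":0},
  {"tx":2.3,"ty":2.7,"claw":0},
  {"tx":2.3,"ty":2.7,"claw":0},
  {"tx":2.3,"ty":2.7,"claw":0},
  {"tx":2.3,"ty":2.7,"claw":0},
  {"tx":2.3,"ty":2.7,"claw":0},
  {"tx":2.3,"ty":2.7,"claw":0},
])

```text
invalid input at $.rows[0]: expected keys tx, ty, tz, ax, ay, az, claw
```

Call:
drive_tool([
  {"tx":2.3,"ty":2.7,"claw":0},
  {"tx":2.3,"ty":2.7,"claw":0},
  {"tx":2.3,"ty":2.7,"claw":0},
  {"tx":2.3,"ty":2.7,"claw":0},
  {"tx":2.3,"ty":2.7,"claw":0},
  {"tx":2.3,"ty":2.7,"claw":0},
  {"tx":2.3,"ty":2.7,"claw":0},
  {"tx":2.3,"ty":2.7,"claw":0},
  {"tx":2.3,"ty":2.7,"claw":0},
  {"tx":2.3,"ty":2.7,"claw":0},
])

```text
invalid input at $.rows[0]: expected keys tx, ty, tz, ax, ay, az, claw
```

Call:
drive_tool([
  {"az":0.11,"claw":0},
  {"az":0.11,"claw":0},
  {"az":0.11,"claw":0},
  {"az":0.11,"claw":0},
  {"az":0.11,"claw":0},
  {"az":0.11,"claw":0},
  {"az":0.11,"claw":0},
  {"az":0.11,"claw":0},
  {"az":0.11,"claw":0},
  {"az":0.11,"claw":0},
])

```text
invalid input at $.rows[0]: expected keys tx, ty, tz, ax, ay, az, claw
```

Call:
drive_tool([
  {"tx":0,"ty":0,"tz":-3,"ax":0,"ay":0,"az":0,"claw":0},
  {"tx":0,"ty":0,"tz":-3,"ax":0,"ay":0,"az":0,"claw":0},
  {"tx":1.2,"ty":1.3,"tz":0,"ax":0,"ay":0,"az":0,"claw":0},
  {"tx":2.3,"ty":2.7,"tz":0,"ax":0,"ay":0,"az":0,"claw":0},
  {"tx":2.3,"ty":2.7,"tz":0,"ax":0,"ay":0,"az":0,"claw":0},
  {"tx":2.3,"ty":2.7,"tz":0,"ax":0,"ay":0,"az":0,"claw":0},
  {"tx":2.3,"ty":2.7,"tz":0,"ax":0,"ay":0,"az":0,"claw":0},
  {"tx":2.3,"ty":2.7,"tz":0,"ax":0,"ay":0,"az":0,"claw":0},
  {"tx":2.3,"ty":2.7,"tz":0,"ax":0,"ay":0,"az":0,"claw":0},
  {"tx":2.3,"ty":2.7,"tz":0,"ax":0,"ay":0,"az":0,"claw":0},
])

```text
time_s: 0.93
tcp_pos: [0.2825, 0.3574, 0.2822]
ee_rot: [[0.962, -0.274, -0.0], [-0.274, -0.962, -0.001], [-0.0, 0.001, -1.0]]
wrist_force: [0.7, 0.3, 0.1]
gripper_width: 0.326
gripper_force: 0.0
```

Call:
drive_tool([
  {"tx":2.4,"ty":2.7,"tz":0,"ax":0,"ay":0,"az":0,"claw":0},
  {"tx":2.4,"ty":2.7,"tz":0,"ax":0,"ay":0,"az":0,"claw":0},
  {"tx":2.4,"ty":2.7,"tz":0,"ax":0,"ay":0,"az":0,"claw":0},
  {"tx":2.4,"ty":2.7,"tz":0,"ax":0,"ay":0,"az":0,"claw":0},
  {"tx":2.4,"ty":2.7,"tz":0,"ax":0,"ay":0,"az":0,"claw":0},
  {"tx":2.4,"ty":2.7,"tz":0,"ax":0,"ay":0,"az":0,"claw":0},
  {"tx":2.4,"ty":2.7,"tz":0,"ax":0,"ay":0,"az":0,"claw":0},
  {"tx":2.4,"ty":2.7,"tz":0,"ax":0,"ay":0,"az":0,"claw":0},
  {"tx":2.4,"ty":2.7,"tz":0,"ax":0,"ay":0,"az":0,"claw":0},
  {"tx":2.4,"ty":2.7,"tz":0,"ax":0,"ay":0,"az":0,"claw":0},
])

```text
time_s: 1.77
tcp_pos: [0.4392, 0.032, 0.2824]
ee_rot: [[0.962, -0.274, -0.0], [-0.274, -0.962, 0.0], [-0.0, -0.0, -1.0]]
wrist_force: [0.8, 0.6, -0.6]
gripper_width: 0.007
gripper_force: 0.0
```

Call:
drive_tool([
  {"tx":2.4,"ty":2.7,"tz":0,"ax":0,"ay":0,"az":0,"claw":0},
  {"tx":1.5,"ty":1.7,"tz":0,"ax":0,"ay":0,"az":0,"claw":0},
  {"tx":0,"ty":0,"tz":0,"ax":0,"ay":0,"az":0.11,"claw":0},
  {"tx":0,"ty":0,"tz":0,"ax":0,"ay":0,"az":0.12,"claw":0},
  {"tx":0,"ty":0,"tz":0,"ax":0,"ay":0,"az":0.12,"claw":0},
  {"tx":0,"ty":0,"tz":0,"ax":0,"ay":0,"az":0.12,"claw":0},
  {"tx":0,"ty":0,"tz":0,"ax":0,"ay":0,"az":0.12,"claw":0},
  {"tx":0,"ty":0,"tz":0,"ax":0,"ay":0,"az":0.12,"claw":0},
  {"tx":0,"ty":0,"tz":0,"ax":0,"ay":0,"az":0.12,"claw":0},
  {"tx":0,"ty":0,"tz":0,"ax":0,"ay":0,"az":0.12,"claw":0},
])

```text
time_s: 2.6
tcp_pos: [0.4642, -0.0192, 0.2821]
ee_rot: [[0.331, -0.944, -0.001], [-0.944, -0.331, -0.0], [-0.0, 0.001, -1.0]]
wrist_force: [0.1, -0.0, -0.0]
gripper_width: 0.0
gripper_force: 0.0
```

Call:
drive_tool([
  {"tx":0,"ty":0,"tz":0,"ax":0,"ay":0,"az":0.12,"claw":0},
  {"tx":0,"ty":0,"tz":0,"ax":0,"ay":0,"az":0.12,"claw":0},
  {"tx":0,"ty":0,"tz":0,"ax":0,"ay":0,"az":0.1,"claw":0},
  {"tx":0,"ty":0,"tz":0,"ax":0,"ay":0,"az":0,"claw":0},
])

```text
time_s: 2.93
tcp_pos: [0.4642, -0.0192, 0.2821]
ee_rot: [[0.001, -1.0, -0.001], [-1.0, -0.001, -0.0], [0.0, 0.001, -1.0]]
wrist_force: [0.0, 0.6, 0.1]
gripper_width: 0.004
gripper_force: 0.0
```

Call:
drive_tool([
  {"tx":1.1,"ty":-0.3,"tz":1,"ax":0,"ay":0,"az":0,"claw":0},
  {"tx":1.0,"ty":-0.2,"tz":3,"ax":0,"ay":0,"az":0,"claw":0},
  {"tx":0,"ty":0,"tz":3,"ax":0,"ay":0,"az":0,"claw":0},
  {"tx":0,"ty":0,"tz":3,"ax":0,"ay":0,"az":0,"claw":0},
  {"tx":0,"ty":0,"tz":3,"ax":0,"ay":0,"az":0,"claw":0},
  {"tx":0,"ty":0,"tz":2,"ax":0,"ay":0,"az":0,"claw":0},
  {"tx":0,"ty":0,"tz":1,"ax":0,"ay":0,"az":0,"claw":0},
  {"tx":0,"ty":0,"tz":0,"ax":0,"ay":0,"az":0,"claw":0},
])

```text
time_s: 3.6
tcp_pos: [0.4674, -0.0406, 0.1198]
ee_rot: [[0.005, -1.0, -0.007], [-1.0, -0.005, -0.001], [0.001, 0.007, -1.0]]
wrist_force: [0.2, -0.1, -1.0]
gripper_width: 0.008
gripper_force: 0.0
```

Run:
```python
from h import *
p,d=capture("scene");q,e=capture("top")
a=cv2.resize(p[70:220,180:320],(560,600),interpolation=2)
b=cv2.resize(q[200:300,140:300],None,fx=3,fy=3)
cv2.imwrite("pics/s1.png",a[:,:,::-1]);cv2.imwrite("pics/t1.png",b[:,:,::-1])
```

```text
(no output)
```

View pics/s1.png

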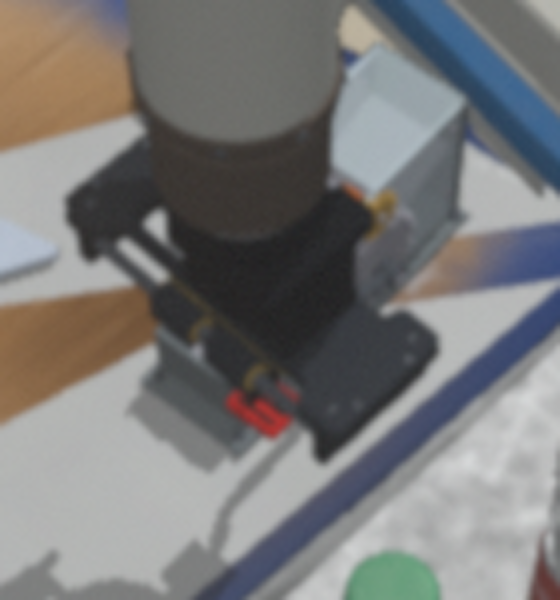

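View pics/t1.png

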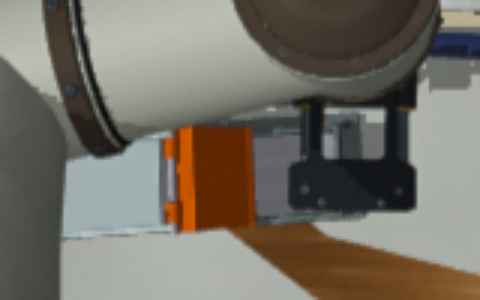

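The close views show the shut fingertips over the red pad (scene crop at (260,405)). The gripper body lies over the tray and clears the lid edge (top crop, lid edge at x≈255, body from x≈290). Now the press.

Call:
drive_tool([
  {"tx":0,"ty":0,"tz":1,"ax":0,"ay":0,"az":0,"claw":0},
  {"tx":0,"ty":0,"tz":0.7,"ax":0,"ay":0,"az":0,"claw":0},
  {"tx":0,"ty":0,"tz":0.5,"ax":0,"ay":0,"az":0,"claw":0},
  {"tx":0,"ty":0,"tz":0.4,"ax":0,"ay":0,"az":0,"claw":0},
  {"tx":0,"ty":0,"tz":0.4,"ax":0,"ay":0,"az":0,"claw":0},
  {"tx":0,"ty":0,"tz":0.0,"ax":0,"ay":0,"az":0,"claw":0},
])

```text
time_s: 4.2
tcp_pos: [0.47, -0.0403, 0.0926]
ee_rot: [[0.004, -1.0, 0.001], [-1.0, -0.004, -0.0], [0.0, -0.001, -1.0]]
wrist_force: [0.9, -1.3, 1.2]
gripper_width: 0.009
gripper_force: 0.3
```

Call:
drive_tool([
  {"tx":0,"ty":0,"tz":0.4,"ax":0,"ay":0,"az":0,"claw":0},
  {"tx":0,"ty":0,"tz":0.4,"ax":0,"ay":0,"az":0,"claw":0},
  {"tx":0,"ty":0,"tz":0.4,"ax":0,"ay":0,"az":0,"claw":0},
  {"tx":0,"ty":0,"tz":0.4,"ax":0,"ay":0,"az":0,"claw":0},
  {"tx":0,"ty":0,"tz":0.4,"ax":0,"ay":0,"az":0,"claw":0},
  {"tx":0,"ty":0,"tz":0.0,"ax":0,"ay":0,"az":0,"claw":0},
])

```text
time_s: 4.7
tcp_pos: [0.47, -0.0402, 0.072]
ee_rot: [[0.003, -1.0, 0.001], [-1.0, -0.003, -0.0], [0.0, -0.001, -1.0]]
wrist_force: [2.2, -3.4, 4.2]
gripper_width: 0.001
gripper_force: 2.6
```

Run:
```python
from h import *
p,d=capture("scene");q,e=capture("top")
a=cv2.resize(p[90:220,190:320],(400,400),interpolation=2);b=cv2.resize(q[200:300,140:270],(520,400),interpolation=2)[:, -400:]
cv2.imwrite("pics/s2.png",np.hstack([a,b])[:,:,::-1]);print(sense()["wrist_force"])
```

```text
[ 1.21977615 -3.29161989  4.57535519]
```

View pics/s2.png

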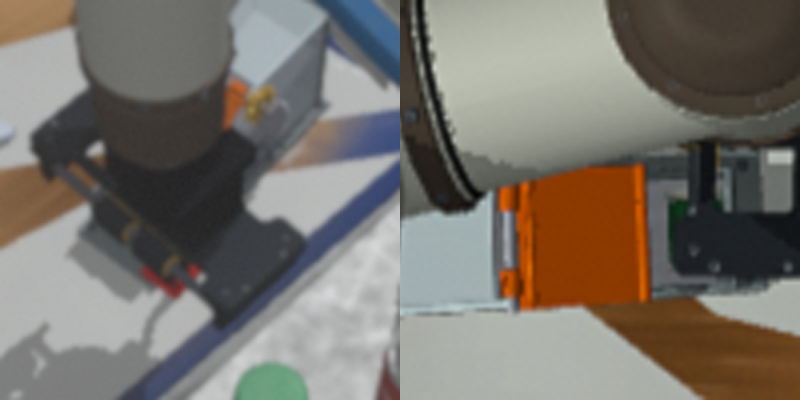

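The lid is half open and the green spool is already rolling into the tray (right panel, (690,225)). I'll check the gap between lid and gripper from depth before going on.

Run:
```python
from h import *
q,e=capture("top")
X,h=pts("top",q,e,(160,235,225,285));P=X[orange(h)&(X[...,2]>.05)]
for z in np.percentile(P[:,1],[1,10,50,90,99]): 
    k=abs(P[:,1]-z)<.003;print(z.round(3),np.median(P[k,2]).round(3))
X,h=pts("top",q,e,(225,240,290,285));V=h[...,2];P=X[(V<70)&(X[...,2]>.1)]
print(np.percentile(P,[1,99],0).round(3))
```

```text
0.032 0.086
0.037 0.088
0.058 0.102
0.08 0.109
0.09 0.109
[[ 0.374 -0.077  0.157]
 [ 0.428 -0.005  0.187]]
```

Call:
drive_tool([
  {"tx":0,"ty":0,"tz":0.4,"ax":0,"ay":0,"az":0,"claw":0},
  {"tx":0,"ty":0,"tz":0.4,"ax":0,"ay":0,"az":0,"claw":0},
  {"tx":0,"ty":0,"tz":0.4,"ax":0,"ay":0,"az":0,"claw":0},
  {"tx":0,"ty":0,"tz":0.4,"ax":0,"ay":0,"az":0,"claw":0},
  {"tx":0,"ty":0,"tz":0.4,"ax":0,"ay":0,"az":0,"claw":0},
  {"tx":0,"ty":0,"tz":0.4,"ax":0,"ay":0,"az":0,"claw":0},
  {"tx":0,"ty":0,"tz":0.4,"ax":0,"ay":0,"az":0,"claw":0},
  {"tx":0,"ty":0,"tz":0.4,"ax":0,"ay":0,"az":0,"claw":0},
  {"tx":0,"ty":0,"tz":0.3,"ax":0,"ay":0,"az":0,"claw":0},
  {"tx":0,"ty":0,"tz":0.0,"ax":0,"ay":0,"az":0,"claw":0},
])

```text
time_s: 5.68
tcp_pos: [0.4697, -0.0395, 0.0372]
ee_rot: [[0.003, -1.0, 0.0], [-1.0, -0.003, 0.001], [-0.001, -0.0, -1.0]]
wrist_force: [1.2, -0.3, 5.2]
gripper_width: 0.006
gripper_force: 2.5
```

Call:
drive_tool([
  {"tx":0,"ty":0,"tz":0.2,"ax":0,"ay":0,"az":0,"claw":0},
  {"tx":0,"ty":0,"tz":0,"ax":0,"ay":0,"az":0,"claw":0},
])

```text
time_s: 5.85
tcp_pos: [0.4697, -0.0395, 0.0355]
ee_rot: [[0.003, -1.0, 0.0], [-1.0, -0.003, 0.001], [-0.001, -0.0, -1.0]]
wrist_force: [-0.2, 0.2, 6.0]
gripper_width: 0.007
gripper_force: 2.4
```

Call:
drive_tool([
  {"tx":0,"ty":0,"tz":0.1,"ax":0,"ay":0,"az":0,"claw":0},
  {"tx":0,"ty":0,"tz":0,"ax":0,"ay":0,"az":0,"claw":0},
])

```text
time_s: 6.02
tcp_pos: [0.4697, -0.0396, 0.0347]
ee_rot: [[0.003, -1.0, 0.0], [-1.0, -0.003, 0.001], [-0.001, -0.0, -1.0]]
wrist_force: [0.5, 0.9, 5.7]
gripper_width: 0.001
gripper_force: 2.4
```

Call:
drive_tool([
  {"tx":0,"ty":0,"tz":0.2,"ax":0,"ay":0,"az":0,"claw":0},
  {"tx":0,"ty":0,"tz":0,"ax":0,"ay":0,"az":0,"claw":0},
])

```text
time_s: 6.18
tcp_pos: [0.4698, -0.0397, 0.033]
ee_rot: [[0.003, -1.0, 0.0], [-1.0, -0.003, 0.0], [-0.0, -0.0, -1.0]]
wrist_force: [0.2, 0.1, 9.2]
gripper_width: 0.002
gripper_force: 3.8
```

Call:
drive_tool([
  {"tx":0,"ty":0,"tz":0.15,"ax":0,"ay":0,"az":0,"claw":0},
  {"tx":0,"ty":0,"tz":0,"ax":0,"ay":0,"az":0,"claw":0},
])

```text
time_s: 6.35
tcp_pos: [0.4699, -0.0396, 0.0325]
ee_rot: [[0.004, -1.0, 0.001], [-1.0, -0.004, 0.0], [-0.0, -0.001, -1.0]]
wrist_force: [-2.7, 1.3, 16.6]
gripper_width: 0.002
gripper_force: 6.8
```

Call:
drive_tool([
  {"tx":0,"ty":0,"tz":-0.1,"ax":0,"ay":0,"az":0,"claw":0},
  {"tx":0,"ty":0,"tz":0,"ax":0,"ay":0,"az":0,"claw":0},
  {"tx":0,"ty":0,"tz":0,"ax":0,"ay":0,"az":0,"claw":0},
  {"tx":0,"ty":0,"tz":0,"ax":0,"ay":0,"az":0,"claw":0},
  {"tx":0,"ty":0,"tz":0,"ax":0,"ay":0,"az":0,"claw":0},
  {"tx":0,"ty":0,"tz":0,"ax":0,"ay":0,"az":0,"claw":0},
  {"tx":0,"ty":0,"tz":0,"ax":0,"ay":0,"az":0,"claw":0},
  {"tx":0,"ty":0,"tz":0,"ax":0,"ay":0,"az":0,"claw":0},
  {"tx":0,"ty":0,"tz":0,"ax":0,"ay":0,"az":0,"claw":0},
  {"tx":0,"ty":0,"tz":0,"ax":0,"ay":0,"az":0,"claw":0},
])

```text
time_s: 7.18
tcp_pos: [0.4698, -0.0397, 0.0329]
ee_rot: [[0.003, -1.0, 0.001], [-1.0, -0.003, 0.001], [-0.0, -0.001, -1.0]]
wrist_force: [-1.1, -0.2, 10.0]
gripper_width: 0.004
gripper_force: 4.4
```

Run:
```python
from h import *
p,d=capture("scene");q,e=capture("top")
a=cv2.resize(p[90:220,190:320],(400,400),interpolation=2);b=cv2.resize(q[200:300,140:270],(520,400),interpolation=2)[:, -400:]
cv2.imwrite("pics/s3.png",np.hstack([a,b])[:,:,::-1])
for n,P,D in(("scene",p,d),("top",q,e)):
    b=(200,110,290,190) if n=="scene" else (170,220,290,285)
    X,h=pts(n,P,D,b);M=(h[...,0]>50)&(h[...,0]<90)&(h[...,1]>100);Y=X[M]
    print(n,len(Y),np.percentile(Y,[5,50,95],0).round(3) if len(Y) else "")
```

```text
scene 0 
top 55 [[ 0.384 -0.002  0.04 ]
 [ 0.404  0.005  0.046]
 [ 0.412  0.01   0.05 ]]
```

View pics/s3.png

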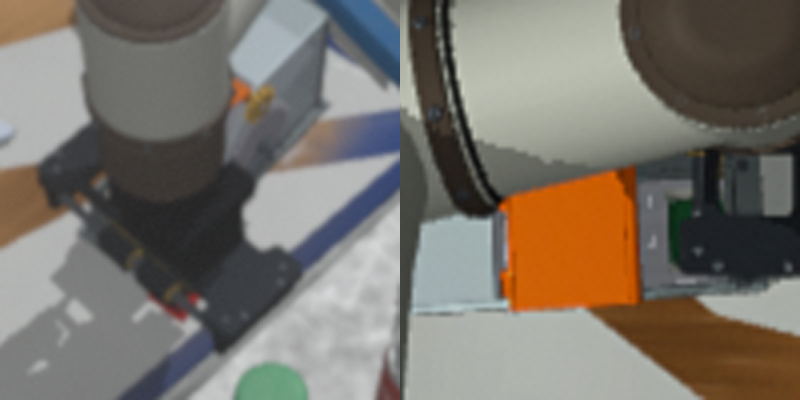

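The lid is wide open, and the green spool is in the tray at (680,230) in the right panel, about y≈0.0, as expected. Now I ease the lever up.

Call:
drive_tool([
  {"tx":0,"ty":0,"tz":-0.1,"ax":0,"ay":0,"az":0,"claw":0},
  {"tx":0,"ty":0,"tz":-0.2,"ax":0,"ay":0,"az":0,"claw":0},
  {"tx":0,"ty":0,"tz":-0.2,"ax":0,"ay":0,"az":0,"claw":0},
  {"tx":0,"ty":0,"tz":-0.2,"ax":0,"ay":0,"az":0,"claw":0},
  {"tx":0,"ty":0,"tz":-0.2,"ax":0,"ay":0,"az":0,"claw":0},
  {"tx":0,"ty":0,"tz":-0.2,"ax":0,"ay":0,"az":0,"claw":0},
  {"tx":0,"ty":0,"tz":-0.2,"ax":0,"ay":0,"az":0,"claw":0},
  {"tx":0,"ty":0,"tz":-0.2,"ax":0,"ay":0,"az":0,"claw":0},
  {"tx":0,"ty":0,"tz":-0.2,"ax":0,"ay":0,"az":0,"claw":0},
  {"tx":0,"ty":0,"tz":-0.2,"ax":0,"ay":0,"az":0,"claw":0},
])

```text
time_s: 8.12
tcp_pos: [0.4697, -0.0408, 0.0513]
ee_rot: [[0.003, -1.0, -0.0], [-1.0, -0.003, -0.001], [0.001, 0.0, -1.0]]
wrist_force: [1.9, -5.3, 4.5]
gripper_width: 0.006
gripper_force: 3.3
```

Call:
drive_tool([
  {"tx":0,"ty":0,"tz":-0.2,"ax":0,"ay":0,"az":0,"claw":0},
  {"tx":0,"ty":0,"tz":-0.2,"ax":0,"ay":0,"az":0,"claw":0},
  {"tx":0,"ty":0,"tz":-0.2,"ax":0,"ay":0,"az":0,"claw":0},
  {"tx":0,"ty":0,"tz":-0.2,"ax":0,"ay":0,"az":0,"claw":0},
  {"tx":0,"ty":0,"tz":-0.2,"ax":0,"ay":0,"az":0,"claw":0},
  {"tx":0,"ty":0,"tz":-0.2,"ax":0,"ay":0,"az":0,"claw":0},
  {"tx":0,"ty":0,"tz":-0.2,"ax":0,"ay":0,"az":0,"claw":0},
  {"tx":0,"ty":0,"tz":-0.2,"ax":0,"ay":0,"az":0,"claw":0},
  {"tx":0,"ty":0,"tz":-0.2,"ax":0,"ay":0,"az":0,"claw":0},
  {"tx":0,"ty":0,"tz":-0.2,"ax":0,"ay":0,"az":0,"claw":0},
])

```text
time_s: 8.95
tcp_pos: [0.4696, -0.0401, 0.0712]
ee_rot: [[0.003, -1.0, -0.0], [-1.0, -0.003, 0.0], [-0.0, 0.0, -1.0]]
wrist_force: [0.3, -2.6, 4.3]
gripper_width: 0.004
gripper_force: 2.5
```

Call:
drive_tool([
  {"tx":0,"ty":0,"tz":-0.2,"ax":0,"ay":0,"az":0,"claw":0},
  {"tx":0,"ty":0,"tz":-0.15,"ax":0,"ay":0,"az":0,"claw":0},
  {"tx":0,"ty":0,"tz":-0.15,"ax":0,"ay":0,"az":0,"claw":0},
  {"tx":0,"ty":0,"tz":-0.15,"ax":0,"ay":0,"az":0,"claw":0},
  {"tx":0,"ty":0,"tz":-0.15,"ax":0,"ay":0,"az":0,"claw":0},
  {"tx":0,"ty":0,"tz":-0.1,"ax":0,"ay":0,"az":0,"claw":0},
  {"tx":0,"ty":0,"tz":-0.1,"ax":0,"ay":0,"az":0,"claw":0},
  {"tx":0,"ty":0,"tz":-0.1,"ax":0,"ay":0,"az":0,"claw":0},
  {"tx":0,"ty":0,"tz":-0.1,"ax":0,"ay":0,"az":0,"claw":0},
  {"tx":0,"ty":0,"tz":-0.1,"ax":0,"ay":0,"az":0,"claw":0},
])

```text
time_s: 9.78
tcp_pos: [0.4694, -0.0401, 0.084]
ee_rot: [[0.003, -1.0, -0.001], [-1.0, -0.003, 0.0], [-0.0, 0.001, -1.0]]
wrist_force: [-0.0, 0.8, 3.8]
gripper_width: 0.006
gripper_force: 1.6
```

Call:
drive_tool([
  {"tx":0,"ty":0,"tz":-0.1,"ax":0,"ay":0,"az":0,"claw":0},
  {"tx":0,"ty":0,"tz":-0.1,"ax":0,"ay":0,"az":0,"claw":0},
  {"tx":0,"ty":0,"tz":-0.1,"ax":0,"ay":0,"az":0,"claw":0},
  {"tx":0,"ty":0,"tz":-0.1,"ax":0,"ay":0,"az":0,"claw":0},
  {"tx":0,"ty":0,"tz":-0.1,"ax":0,"ay":0,"az":0,"claw":0},
  {"tx":0,"ty":0,"tz":-0.05,"ax":0,"ay":0,"az":0,"claw":0},
  {"tx":0,"ty":0,"tz":-0.05,"ax":0,"ay":0,"az":0,"claw":0},
  {"tx":0,"ty":0,"tz":-0.05,"ax":0,"ay":0,"az":0,"claw":0},
  {"tx":0,"ty":0,"tz":-0.05,"ax":0,"ay":0,"az":0,"claw":0},
  {"tx":0,"ty":0,"tz":-0.05,"ax":0,"ay":0,"az":0,"claw":0},
])

```text
time_s: 10.62
tcp_pos: [0.4695, -0.0402, 0.0916]
ee_rot: [[0.003, -1.0, -0.0], [-1.0, -0.003, -0.0], [0.0, 0.0, -1.0]]
wrist_force: [0.1, 1.4, 3.3]
gripper_width: 0.006
gripper_force: 1.4
```

Call:
drive_tool([
  {"tx":0,"ty":0,"tz":-0.05,"ax":0,"ay":0,"az":0,"claw":0},
  {"tx":0,"ty":0,"tz":-0.05,"ax":0,"ay":0,"az":0,"claw":0},
  {"tx":0,"ty":0,"tz":-0.05,"ax":0,"ay":0,"az":0,"claw":0},
  {"tx":0,"ty":0,"tz":-0.05,"ax":0,"ay":0,"az":0,"claw":0},
  {"tx":0,"ty":0,"tz":-0.05,"ax":0,"ay":0,"az":0,"claw":0},
  {"tx":0,"ty":0,"tz":-0.05,"ax":0,"ay":0,"az":0,"claw":0},
  {"tx":0,"ty":0,"tz":-0.05,"ax":0,"ay":0,"az":0,"claw":0},
  {"tx":0,"ty":0,"tz":-0.05,"ax":0,"ay":0,"az":0,"claw":0},
  {"tx":0,"ty":0,"tz":-0.05,"ax":0,"ay":0,"az":0,"claw":0},
  {"tx":0,"ty":0,"tz":-0.05,"ax":0,"ay":0,"az":0,"claw":0},
])

```text
time_s: 11.45
tcp_pos: [0.4696, -0.0402, 0.0965]
ee_rot: [[0.003, -1.0, -0.0], [-1.0, -0.003, -0.0], [0.0, 0.0, -1.0]]
wrist_force: [0.3, 0.2, 0.1]
gripper_width: 0.008
gripper_force: 0.0
```

Call:
drive_tool([
  {"tx":0,"ty":0,"tz":-0.05,"ax":0,"ay":0,"az":0,"claw":0},
  {"tx":0,"ty":0,"tz":-0.05,"ax":0,"ay":0,"az":0,"claw":0},
  {"tx":0,"ty":0,"tz":-0.05,"ax":0,"ay":0,"az":0,"claw":0},
  {"tx":0,"ty":0,"tz":-0.05,"ax":0,"ay":0,"az":0,"claw":0},
  {"tx":0,"ty":0,"tz":-0.1,"ax":0,"ay":0,"az":0,"claw":0},
  {"tx":0,"ty":0,"tz":-0.1,"ax":0,"ay":0,"az":0,"claw":0},
])

```text
time_s: 11.95
tcp_pos: [0.4695, -0.0402, 0.1005]
ee_rot: [[0.003, -1.0, -0.0], [-1.0, -0.003, -0.0], [0.0, 0.0, -1.0]]
wrist_force: [0.3, 0.5, -0.3]
gripper_width: 0.008
gripper_force: 0.0
```

Contact was lost at rest height, z ≈ 0.096. I'll lift the hand clear.

Call:
drive_tool([
  {"tx":0,"ty":0,"tz":-1,"ax":0,"ay":0,"az":0,"claw":0},
  {"tx":0,"ty":0,"tz":-3,"ax":0,"ay":0,"az":0,"claw":0},
  {"tx":0,"ty":0,"tz":-3,"ax":0,"ay":0,"az":0,"claw":0},
  {"tx":0,"ty":0,"tz":-3,"ax":0,"ay":0,"az":0,"claw":0},
  {"tx":0,"ty":0,"tz":-3,"ax":0,"ay":0,"az":0,"claw":0},
  {"tx":0,"ty":0,"tz":-3,"ax":0,"ay":0,"az":0,"claw":0},
  {"tx":0,"ty":0,"tz":-2,"ax":0,"ay":0,"az":0,"claw":0},
  {"tx":0,"ty":0,"tz":0,"ax":0,"ay":0,"az":0,"claw":0},
  {"tx":0,"ty":0,"tz":0,"ax":0,"ay":0,"az":0,"claw":0},
])

```text
time_s: 12.7
tcp_pos: [0.4699, -0.04, 0.2817]
ee_rot: [[0.003, -1.0, 0.003], [-1.0, -0.003, 0.001], [-0.001, -0.003, -1.0]]
wrist_force: [-0.1, 0.6, -1.0]
gripper_width: 0.007
gripper_force: 0.0
```

Run:
```python
from h import *
p,d=capture("scene");q,e=capture("top")
cv2.imwrite("pics/f.png",np.hstack([cv2.resize(p[80:300,180:380],(400,440)),cv2.resize(q[100:300,140:340],(400,440))])[:,:,::-1])
X,h=pts("top",q,e,(160,235,235,285));P=X[orange(h)&(X[...,2]>.03)];print(np.percentile(P,[2,98],0).round(3))
X,h=pts("scene",p,d,(225,155,268,188));print(np.median(X[red(h)],0).round(3))
```

```text
[[0.358 0.037 0.052]
 [0.425 0.089 0.11 ]]
[ 0.471 -0.037  0.096]
```

View pics/f.png

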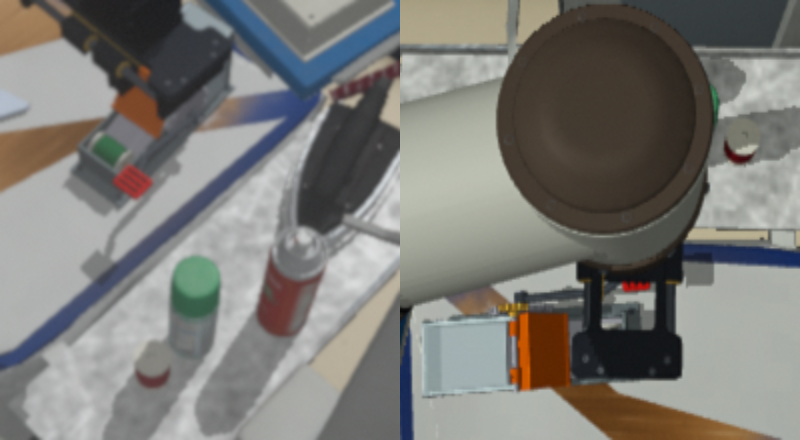

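The lid is shut, the pad is back at 0.096 m, and the green spool lies in the tray (scene (110,152)). The cans and red spool are undisturbed, so I'm handing in.

```bash
python3 -c "
from station import *
print(finish_job())"
```

```text
the job is handed in; nothing more can be done
None
```

The lever was pressed to its stop and eased back up slowly; the green spool is in the tray, the lid is shut, and the hand is clear (handed in at about 13 s, no verdict returned).

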